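# Close up a tasting crate: load, lid, swing round its corner pin, clamp

### The job

Stand every juice bottle that is on the bench upright in a pocket of the black crate while the crate is still on its loading side, and then put the green lid on, properly seated. Next push the free end of the crate round so that it swings a quarter turn about the pin through its corner, without lifting it off the pin, until its side lies flat against the yellow fence; then bring the red clamp arm fully down onto the lid. Leave the tape roll and the yellow bin where they are.

Things in the scene. Friction and masses are not known exactly. Their poses are not given: they have to be found in the camera images.
- fixture: Fixed packing fixture. Origin: at bench level on the axis of its steel pivot pin (14 mm diameter, 78 mm high); z up. In its frame a yellow fence, 45 mm high, runs along x from 22 to 222 mm, its face towards the crate at y = 186 mm; two blue clamp posts 133 mm high stand at x = 96 and 148, y = 235 mm. The grey patch on the bench is flat paint.
- crate: Black crate 220 x 170 x 105 mm, 0.6 kg; a red corner column (60 mm high, 20 mm hole) stands over the pin. Origin: foot of the hole's axis. Box spans x 12 to 232, y 12 to 182 mm; its grey insert, top 55 mm up, has four 76 mm square pockets at x 68 or 176, y 56 or 138, open to the floor 5 mm up. Yaw to the fixture: starts near -90 deg, home (at the fence) at 0: push side y = 12 near x = 215 to +y.
- crate_mid (a point): Centre of the crate's inner floor, 5 mm above the crate's underside.
- lid: Green lid 220 (x) x 170 mm, 0.25 kg; origin: centre of the underside, z up. Plug 200 x 150 mm at z 0 to 10, plate z 10 to 16, bar handle along x 70 mm long, 16 mm thick, z 16 to 51 mm. Either way round the plug drops into the crate's mouth (5 mm play), origin then at crate (122, 97, 95) mm. Starts flat on the bench between pin and fence, where the crate will end.
- clamp (a joint): Hinge angle (rad) of the red clamp arm (22 mm wide, 12 mm thick) on the blue posts: about 1.3 = raised, nearly upright; 0 = level, its rubber pad on the seated lid. Stays where it is left (stiff hinge, 2 to 3 N at the bar). Hinge axis parallel to the fixture's x at fixture y = 235, z = 126 mm.
- clamp_bar (a point): Centre of the black cross bar (70 mm long, 14 mm diameter, along the fixture's x axis) at the free end of the red clamp arm, 105 mm from the hinge axis. At joint value q it lies at fixture x = 122, y = 235 - 105 cos q, z = 126 + 105 sin q mm.
- bottle0: Squat juice bottle (orange) with white cap, 85 mm tall, heavy base; body 60 mm diameter up to 42 mm, shoulder, cap 32 mm diameter from 58 to 85 mm. Origin: centre of its base, z up. Mass about 0.13 kg. May be absent.
- bottle1: Squat juice bottle (amber) with white cap, 85 mm tall, heavy base; body 60 mm diameter up to 42 mm, shoulder, cap 32 mm diameter from 58 to 85 mm. Origin: centre of its base, z up. Mass about 0.13 kg. May be absent.
- bottle2: Squat juice bottle (red) with white cap, 85 mm tall, heavy base; body 60 mm diameter up to 42 mm, shoulder, cap 32 mm diameter from 58 to 85 mm. Origin: centre of its base, z up. Mass about 0.13 kg. May be absent.
- bottle3: Squat juice bottle (green) with white cap, 85 mm tall, heavy base; body 60 mm diameter up to 42 mm, shoulder, cap 32 mm diameter from 58 to 85 mm. Origin: centre of its base, z up. Mass about 0.13 kg. May be absent.
- tape_roll: Brown roll of tape lying flat, 100 mm diameter, 45 mm high; origin under its centre. Leave alone.
- cap_bin: Yellow open bin, 100 x 140 x 70 mm; origin under its centre. Leave alone.

How it is judged:
By the outcome, as a careful person would: the job done as asked, in the order asked, and still so for the second after the job is handed in, with the robot touching nothing.
Of bottle0, bottle1, bottle2, bottle3 only 3 to 4 are there at a start; the rules pass over those that are not, and their reading is None.
At some moment in a run one of bottle0, bottle1, bottle2, bottle3, lid may be knocked a few centimetres aside while the robot is not near it.
It also fails if it takes over 210 s, if anything falls off the work surface, if the arm or the gripper's body presses on something with over 40 N, if the wrist force passes 120 N, or if a joint passes its speed limit or range.

### The arm

A 6-joint arm with a two-finger parallel gripper is mounted at the origin on the work surface. World frame = base frame: x ahead of the robot, y to its left, z up, the work surface at z = 0. Lengths are in mm, angles in rad, forces in N, time in s.
With the tool pointing down it reaches from about 350 to 775 mm from the base axis. Payload 7.3 kg.
Tool frame: the origin (TCP) lies at the very end of the fingers, on their centre line; the grasp point (between the pads) lies 19 mm behind it (bot.grip_point_offset is the distance from the TCP to the grasp point, in mm); z points along the fingers, y is the line along which they close (so a half turn about z gives the same grasp; the last joint's range is limited). The gripper opens to 92 mm and grips with 3 to 60 N. Pads are 19 mm wide; open, the fingers measure 130 mm over their backs; the gripper's body (75 mm by 190 mm) begins 47 mm behind the grasp point.
Start: joints at [-1.323, 0.342, 1.524, -0, 1.275, -0.146], TCP at [201.466, -484.826, 226.741] pointing down, gripper open.
Joint ranges: [-2.53, 2.53], [-0.77, 2.02], [0.04, 2.7], [-1, 4.14], [0.28, 2.66], [-3.11, 3.11]. Speed limits (rad/s): [2.57, 2.57, 3.14, 3.14, 3.14, 3.14].

### API

Orientations are given as [roll, pitch, yaw] about the fixed x, y, z axes, in that order (R = Rz(yaw) Ry(pitch) Rx(roll)).
In Python, from plant import bot gives the robot as it stands. The module is installed in compiled form; this text tells all that it offers.
- The arm moves only by the shell command python3 -m jog 'ROWS' [OPENING]. ROWS is JSON, a list of rows, each a list of 6 numbers: the shift along the tool's x, y, z in mm, then the turn, a rotation vector about the tool's x, y, z in rad. In form: [[dx, dy, dz, rx, ry, rz], ...]. A call has 1 to 12 rows; each row shifts and turns the commanded pose from where the row before left it, along the tool's axes as they then stand; what a row does not reach is not made up. A row lasts 1/10 s, in which the tool goes at most 50 mm and 8.59 degrees, less where a joint would pass 70% of its speed; a pose out of reach is approached as far as the arm can. A call with a gripper value outside its range is refused whole. OPENING is the opening in per cent of the stroke, from 0 (shut) to 100 (fully open), set as the call begins (- or left out, the last holds). The fingers move at their own pace and stop on an object; the grip force is fixed at half the most. Time passes only in rows, so rows that do not move let the fingers close. It gives the time, the measured TCP pose, the force, the opening and the grip force at its end, in the units of the state.
- bot.get_obs(): the state, without advancing time (a new reading comes with each control period).
- bot.capture(name): name is "side" or "top"; returns the picture (480x640x3 uint8, red, green, blue); there is no depth.
- bot.camera_model(name): a dict with "fx", "fy", "cx", "cy" (pixels), "position" and "orientation" of the camera in the world. Camera axes: x right, y down, z forward; pixel columns grow to the right and rows downward; lengths in mm; the calibration is good to about 2 mm. A picture is of the moment at which its call begins. camera_model takes no time and is no camera call.
- bot.close_job(): hands the job in; it is judged then, once.
Trained networks look in the newest picture that a camera, given by its name, has taken for a name from the list of things; names that differ only in an ending like _2 or _b are one class to them, and where a whole thing is asked for, a point or a joint stands for the part that bears it (a point fixed in the world has none). Each returns a list of dicts, best first, with "p" (0 to 1); they miss things now and then, are a little off and sometimes report something else, mostly with a low value. They report only what shows in the picture. A call takes as long as a camera call.
- bot.outline_of(target, camera): "mask" (480x640 bool, what is visible of it) and "pixel" ([column, row] in pixels, amid what is visible of it).
The state is a dict: "time": time; "joint_positions": joint angles; "dq": joint speeds; "tau": joint torques, N m; "tool_pos": TCP position; "tcp_rot": TCP orientation; "contact_force": force on the tool from outside, world axes, zero at the start; "moment": the same for the moment, N m; "grip_width": finger opening in mm; "finger_force": force on a finger pad.
Only numpy, scipy, OpenCV 4.12 (cv2) and the standard library are available. Lean on these libraries where they do the work, as an engineer would, in place of code of your own. Each camera call takes 0.05 s, during which the arm holds its last target. There are 200 camera calls.

## Working session

There is one attempt and no reset: what is moved stays moved. The work goes in short steps, Python scripts to look and compute and a shell command to move; the robot and the scene stay as the last step left them, time stands still between calls to the robot, and variables do not carry over. Pictures are saved under pics/ and viewed, at most 14 in all, crops included, and the job is handed in when it is done.

```bash
mkdir -p pics
cat > h.py <<'E'
import numpy as np, cv2
from plant import bot
from scipy.spatial.transform import Rotation as R
def cam(n):
    m=bot.camera_model(n); o=np.array(m['orientation'])
    Rm=R.from_euler('xyz',o).as_matrix() if o.shape==(3,) else (o if o.shape==(3,3) else None)
    return m,Rm,np.array(m['position'])
def ray(n,px,z):
    m,Rm,p=cam(n); d=Rm@np.array([(px[0]-m['cx'])/m['fx'],(px[1]-m['cy'])/m['fy'],1])
    return p+d*(z-p[2])/d[2]
def proj(n,P):
    m,Rm,p=cam(n); c=(np.array(P,float)-p)@Rm
    return np.c_[m['fx']*c[...,0]/c[...,2]+m['cx'],m['fy']*c[...,1]/c[...,2]+m['cy']]
def snap(n,f):
    im=bot.capture(n); cv2.imwrite('pics/'+f,im[:,:,::-1]); return im
E
python3 - <<'E'
from h import *
for n in('top','side'):
    print(bot.camera_model(n)); snap(n,n+'0.png')
o=bot.get_obs(); print(o['tool_pos'],o['tcp_rot'],o['time'],o['contact_force'])
for t in['fixture','crate','lid','clamp','bottle0','bottle1','bottle2','bottle3','tape_roll','cap_bin']:
    r=bot.outline_of(t,'top')
    print(t,[(round(x['p'],2),np.round(x['pixel']),int(x['mask'].sum())) for x in r[:3]])
E
```

```text
{'fx': 613.6783572120517, 'fy': 613.6783572120517, 'cx': 322.64609287833036, 'cy': 237.86322847577583, 'position': array([ 218.23312795,    6.71257788, 1605.88117687]), 'orientation': array([-2.90635542, -0.00546137, -1.60848743])}
{'fx': 581.3165906014885, 'fy': 581.3165906014885, 'cx': 316.71801351133246, 'cy': 234.21288486844298, 'position': array([ 287.16579326, 1158.32948529,  833.99796021]), 'orientation': array([-2.12703881,  0.00839222, -2.91931666])}
[ 201.36946418 -484.47910793  226.13545468] [-3.14029746e+00 -1.45246072e-04  3.93819442e-01] 0.1 [ 0.11177951 -0.2580987   0.60663595]
fixture [(0.83, array([286., 264.]), 7536)]
crate [(0.65, array([337., 249.]), 6498)]
lid [(0.75, array([250., 247.]), 5150), (0.73, array([174., 330.]), 2604)]
clamp [(0.88, array([191., 238.]), 317)]
bottle0 [(0.87, array([424., 224.]), 467), (0.73, array([471., 243.]), 510), (0.68, array([470., 284.]), 510)]
bottle1 [(0.87, array([424., 224.]), 467), (0.73, array([471., 243.]), 510), (0.68, array([470., 284.]), 510)]
bottle2 [(0.87, array([424., 224.]), 467), (0.73, array([471., 243.]), 510), (0.68, array([470., 284.]), 510)]
bottle3 [(0.87, array([424., 224.]), 467), (0.73, array([471., 243.]), 510), (0.68, array([470., 284.]), 510)]
tape_roll [(0.77, array([406., 172.]), 918)]
cap_bin [(0.82, array([171., 334.]), 2639)]
```

View pics/top0.png

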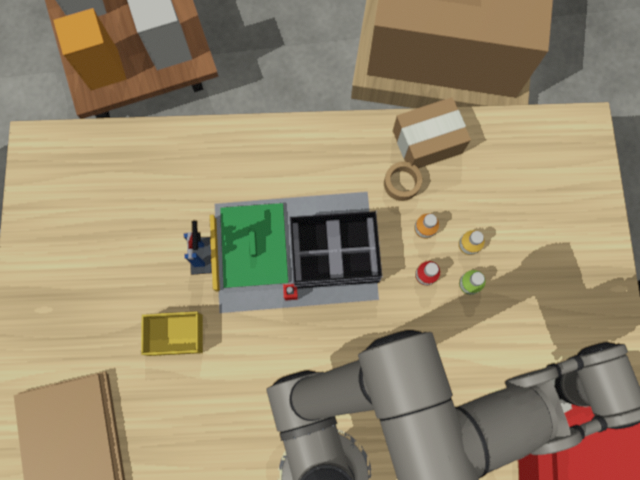

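View pics/side0.png

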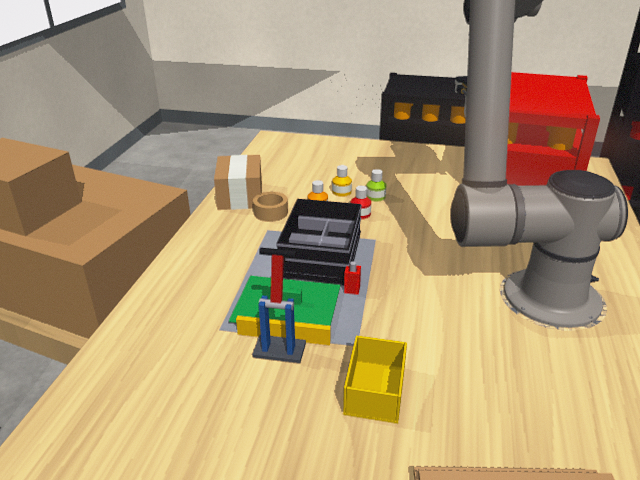

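The top view shows four upright bottles: orange (428,225), amber (472,241), red (429,272) and green (473,281). The crate is at (337,249) with its red column at (290,292). The lid is at (253,246), the fence at x≈214, and the raised clamp at (193,240). Next I'll fit poses.

```bash
cat > fit.py <<'E'
from h import *
from scipy.optimize import minimize
def box(x0,x1,y0,y1,z0,z1): return np.array([[x,y,z] for x in(x0,x1) for y in(y0,y1) for z in(z0,z1)],float)
def place(P,v): 
    c,s=np.cos(v[2]),np.sin(v[2]); return np.c_[c*P[:,0]-s*P[:,1]+v[0],s*P[:,0]+c*P[:,1]+v[1],P[:,2]]
def sil(n,groups,v,S=4):
    im=np.zeros((480*S,640*S),np.uint8)
    for P in groups:
        q=proj(n,place(P,v)); cv2.fillConvexPoly(im,cv2.convexHull(np.round((q+.5)*S-.5).astype(np.int32)),1)
    return cv2.resize(im.astype(np.float32),(640,480),interpolation=cv2.INTER_AREA)
def fit(masks,groups,v0):
    def f(v):
        return sum(1-np.minimum(a,m).sum()/np.maximum(a,m).sum() for n,m in masks for a in[sil(n,groups,v)])
    r=minimize(f,v0,method='Nelder-Mead',options=dict(initial_simplex=np.array(v0)+np.array([[0,0,0],[15,0,0],[0,15,0],[0,0,.08]]),xatol=.05,fatol=1e-4,maxiter=150))
    return np.round(r.x,3),round(r.fun,3)
def circ(r,z): 
    a=np.linspace(0,2*np.pi,24,endpoint=False); return np.c_[r*np.cos(a),r*np.sin(a),z+0*a]
BOT=[np.r_[circ(30,0),circ(30,42)],np.r_[circ(30,42),circ(16,58)],np.r_[circ(16,58),circ(16,85)]]
LID=[box(-100,100,-75,75,0,10),box(-110,110,-85,85,10,16),box(-35,35,-8,8,16,51)]
CRATE=[box(12,232,12,182,0,105)]
def best(t,n,near=None):
    r=bot.outline_of(t,n)
    if near is not None: r=[x for x in r if np.hypot(*(np.array(x['pixel'])-near))<25]
    return r[0]['mask'].astype(np.float32) if r else None
E
python3 - <<'E'
from fit import *
bot.capture('top');bot.capture('side')
m=[(n,best('crate',n)) for n in('top','side')]
g=ray('top',(290,292),60)
for k in (m[:1],m): print('crate',fit(k,CRATE,[g[0],g[1],-1.57]))
ml=best('lid','top',np.array([252,247])); gl=ray('top',(253,246),16)
print('lid',fit([('top',ml)],LID,[gl[0],gl[1],0]))
rs=bot.outline_of('bottle0','top')
for x in rs:
    p=x['pixel']; g=ray('top',p,40); print('bottle',np.round(p),x['p'],fit([('top',x['mask'].astype(np.float32))],BOT,[g[0],g[1],0]))
im=bot.capture('top'); hsv=cv2.cvtColor(im,cv2.COLOR_RGB2HSV)
w=cv2.inRange(hsv,(20,150,120),(35,255,255)); w[:, :205]=0; w[:,222:]=0; w[:200]=0; w[300:]=0
ys,xs=np.nonzero(w); L=[]
for y in range(ys.min()+3,ys.max()-2):
    L.append((xs[ys==y].max()+.5,y))
L=np.array(L); W=np.array([ray('top',p,45)[:2] for p in L]); print('fence rows',ys.min(),ys.max(),L[0],L[-1],np.polyfit(W[:,0],W[:,1],1),W[0],W[-1])
print(ray('top',(290,291),60))
# red clamp bar, grey
red=cv2.inRange(hsv,(0,150,80),(8,255,255));red[:270]=0;red[310:]=0;red[:,:270]=0;red[:,310:]=0
ys,xs=np.nonzero(red);print('col',xs.min(),xs.max(),ys.min(),ys.max())
E
```

```text
crate (array([455.437,  73.771,  -1.532]), np.float64(0.057))
crate (array([453.904,  73.758,  -1.532]), np.float64(0.174))
lid (array([5.89265e+02, 1.68959e+02, 4.30000e-02]), np.float64(0.017))
bottle [472. 244.] 0.96 (array([ 5.72067e+02, -4.07346e+02,  1.20000e-02]), np.float64(0.041))
bottle [466. 281.] 0.91 (array([ 4.65995e+02, -4.00830e+02,  1.28000e-01]), np.float64(0.055))
bottle [426. 226.] 0.81 (array([ 6.22129e+02, -2.94660e+02,  1.00000e-02]), np.float64(0.077))
bottle [428. 274.] 0.6 (array([ 4.95044e+02, -2.85935e+02,  4.40000e-02]), np.float64(0.052))
fence rows 216 290 [214.5 219. ] [217.5 287. ] [4.88246276e-02 2.35679847e+02] [653.13486195 266.66653488] [472.104232  258.3870311]
[452.65027545  72.30791239  60.        ]
col 284 296 284 299
```

Fixture is at about (454, 74), yaw 0.043. All four bottles and the lid are located. I'll move over the red bottle first.

```bash
cat > to.py <<'E'
import sys
from h import *
# to.py x y z yaw : remaining shift in tool axes and turn about tool z
t=[float(a) for a in sys.argv[1:5]]; o=bot.get_obs(); M=R.from_euler('xyz',o['tcp_rot'])
dr=(M.inv()*R.from_euler('xyz',[np.pi,0,t[3]])).as_rotvec()
print('shift',np.round(M.inv().apply(np.array(t[:3])-o['tool_pos']),1),'turn',np.round(dr,3),'F',np.round(o['contact_force'],1),'w',round(o['grip_width'],1),'t',round(o['time'],1))
E
python3 -m jog '[[0,0,0,0,0,0.131],[0,0,0,0,0,0.131],[0,0,0,0,0,0.131],[33,-22,0,0,0,0],[33,-22,0,0,0,0],[33,-22,0,0,0,0],[33,-22,0,0,0,0],[33,-22,0,0,0,0],[33,-22,0,0,0,0],[33,-22,0,0,0,0],[33,-22,0,0,0,0],[30,-22,0,0,0,0]]'
python3 to.py 495 -286 60 0
```

```text
time: 2.15
tool_pos: [496.7, -285.4, 226.8]
tcp_rot: [3.141, -0.0, 0.001]
contact_force: [-0.2, -0.5, -0.0]
grip_width: 91.9
finger_force: 0.0
shift [ -1.8   0.5 166.8] turn [ 0.    -0.     0.001] F [-0.2 -0.5 -0. ] w 91.9 t 2.1
```

```bash
python3 -m jog '[[-1.8,0.5,30,0,0,0],[0,0,35,0,0,0],[0,0,35,0,0,0],[0,0,30,0,0,0],[0,0,22,0,0,0],[0,0,14,0,0,0],[0,0,0,0,0,0]]' 100
python3 -m jog '[[0,0,0,0,0,0],[0,0,0,0,0,0],[0,0,0,0,0,0],[0,0,0,0,0,0],[0,0,0,0,0,0],[0,0,0,0,0,0],[0,0,0,0,0,0],[0,0,0,0,0,0]]' 0
python3 -m jog '[[0,0,-15,0,0,0],[0,0,-25,0,0,0],[0,0,-35,0,0,0],[0,0,-35,0,0,0],[0,0,-35,0,0,0],[0,0,-15,0,0,0],[5,-37,0,0,0,0],[5,-37,0,0,0,0],[5,-37,0,0,0,0],[4,-37,0,0,0,0],[4,-37,0,0,0,0],[0,0,0,0,0,0]]'
python3 to.py 518 -100 66 0
python3 -c "
from h import *
a=snap('top','a.png');b=snap('side','b.png');cv2.imwrite('pics/c1.png',np.hstack([a[150:350,220:540],b[120:320,180:500]])[:,:,::-1])"
```

```text
time: 2.85
tool_pos: [492.4, -286.2, 58.6]
tcp_rot: [-3.139, 0.003, 0.001]
contact_force: [0.5, -0.4, 0.6]
grip_width: 91.5
finger_force: 0.0
time: 3.65
tool_pos: [493.5, -287.1, 60.8]
tcp_rot: [3.141, -0.0, 0.001]
contact_force: [-0.2, -1.2, 0.3]
grip_width: 32.7
finger_force: 0.5
time: 4.85
tool_pos: [516.2, -98.0, 220.6]
tcp_rot: [-3.14, 0.001, 0.005]
contact_force: [0.4, -0.8, -0.7]
grip_width: 31.3
finger_force: 30.0
shift [  1.9   2.3 154.6] turn [-0.002  0.001  0.005] F [ 0.4 -0.8 -0.7] w 31.3 t 4.8
```

View pics/c1.png

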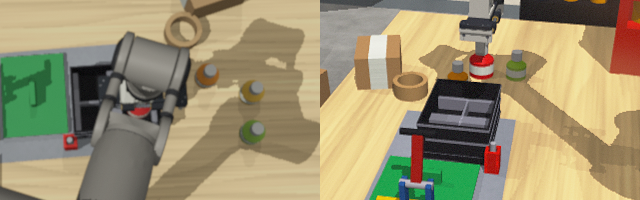

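The picture shows the red bottle hanging upright in the gripper over the crate. I'll lower it, release, and head for the green bottle.

```bash
python3 -m jog '[[1.9,2.3,30,0,0,0],[0,0,35,0,0,0],[0,0,25,0,0,0],[0,0,15,0,0,0],[0,0,15,0,0,0],[0,0,13,0,0,0],[0,0,12,0,0,0],[0,0,6,0,0,0],[0,0,3,0,0,0],[0,0,0,0,0,0]]'
python3 -m jog '[[0,0,0,0,0,0],[0,0,0,0,0,0],[0,0,0,0,0,0],[0,0,0,0,0,0],[0,0,-20,0,0,0],[0,0,-35,0,0,0],[0,0,-40,0,0,0],[0,0,-40,0,0,0],[0,0,-25,0,0,0]]' 55
python3 -m jog '[[-5,30,0,0,0,0],[-5,30,0,0,0,0],[-5,30,0,0,0,0],[-5,30,0,0,0,0],[-5,30,0,0,0,0],[-5,30,0,0,0,0],[-5,30,0,0,0,0],[-5,30,0,0,0,0],[-5,30,0,0,0,0],[-5,30,0,0,0,0],[-2,1,0,0,0,0],[0,0,0,0,0,0]]' 100
python3 - <<'E'
from fit import *
a=bot.capture('top'); bot.capture('side')
for n in('top','side'):
  for x in bot.outline_of('bottle0',n):
    p=x['pixel']; 
    if x['p']<.4: continue
    g=ray(n,p,40); print(n,'bottle',np.round(p),round(x['p'],2),fit([(n,x['mask'].astype(np.float32))],BOT,[g[0],g[1],0]))
E
python3 to.py 466 -401 60 0
```

```text
time: 5.95
tool_pos: [518.3, -104.6, 66.6]
tcp_rot: [3.142, 0.0, 0.001]
contact_force: [-0.0, 0.5, -1.0]
grip_width: 31.5
finger_force: 30.0
time: 6.85
tool_pos: [519.1, -104.6, 230.1]
tcp_rot: [3.14, -0.004, 0.001]
contact_force: [0.5, -0.5, 0.1]
grip_width: 50.4
finger_force: 0.0
time: 8.05
tool_pos: [466.0, -405.6, 226.4]
tcp_rot: [-3.141, 0.0, -0.001]
contact_force: [0.8, 0.4, 0.2]
grip_width: 92.0
finger_force: 0.0
top bottle [357. 266.] 0.93 (array([ 5.21608e+02, -1.04398e+02,  3.70000e-02]), np.float64(0.163))
top bottle [424. 227.] 0.66 (array([ 6.22087e+02, -2.93293e+02, -2.00000e-03]), np.float64(0.052))
top bottle [472. 240.] 0.61 (array([ 5.75158e+02, -4.07661e+02,  3.80000e-02]), np.float64(0.459))
side bottle [377. 187.] 0.77 (array([ 4.64580e+02, -3.94147e+02,  2.30000e-02]), np.float64(0.088))
side bottle [340. 228.] 0.76 (array([ 5.31948e+02, -1.61541e+02,  2.92000e-01]), np.float64(0.484))
side bottle [344. 186.] 0.66 (array([ 5.70158e+02, -4.04846e+02,  1.66000e-01]), np.float64(0.143))
side bottle [319. 190.] 0.54 (array([ 6.33031e+02, -3.50052e+02, -2.30000e-02]), np.float64(0.476))
shift [ -1.   -3.3 167. ] turn [-0.    -0.     0.002] F [ 0.1  0.5 -0.3] w 92.1 t 8.2
```

```bash
python3 -m jog '[[0,-3.5,30,0,0,0],[0,0,35,0,0,0],[0,0,35,0,0,0],[0,0,30,0,0,0],[0,0,22,0,0,0],[0,0,15,0,0,0],[0,0,0,0,0,0]]' 100
python3 -m jog '[[0,0,0,0,0,0],[0,0,0,0,0,0],[0,0,0,0,0,0],[0,0,0,0,0,0],[0,0,0,0,0,0],[0,0,0,0,0,0],[0,0,0,0,0,0],[0,0,0,0,0,0]]' 0
python3 -m jog '[[0,0,0,0,0,0],[0,0,-15,0,0,0],[0,0,-25,0,0,0],[0,0,-35,0,0,0],[0,0,-35,0,0,0],[0,0,-35,0,0,0],[0,0,-15,0,0,0],[4,-30,0,0,0,0],[4,-35,0,0,0,0],[4,-37,0,0,0,0],[4,-37,0,0,0,0],[4,-37,0,0,0,0]]'
python3 -m jog '[[4,-37,0,0,0,0],[4,-37,0,0,0,0],[4,-37,0,0,0,0],[4,-37,0,0,0,0],[4,-37,0,0,0,0],[4,-32,0,0,0,0],[4,-16,0,0,0,0],[0,0,0,0,0,0],[0,0,0,0,0,0]]'
python3 to.py 513.6 8 66 0
```

```text
time: 8.95
tool_pos: [465.9, -400.0, 57.7]
tcp_rot: [-3.138, 0.003, 0.002]
contact_force: [-0.1, -1.0, -0.1]
grip_width: 91.8
finger_force: 0.0
time: 9.75
tool_pos: [466.5, -402.0, 59.7]
tcp_rot: [3.141, -0.0, 0.001]
contact_force: [-0.1, -0.6, 1.2]
grip_width: 32.5
finger_force: 0.5
time: 10.95
tool_pos: [486.1, -224.3, 219.5]
tcp_rot: [-3.141, 0.0, 0.0]
contact_force: [0.1, 0.1, -1.2]
grip_width: 30.9
finger_force: 30.0
time: 11.85
tool_pos: [514.0, 7.0, 219.5]
tcp_rot: [3.141, 0.001, 0.002]
contact_force: [-0.6, -0.3, -1.1]
grip_width: 31.3
finger_force: 30.0
shift [ -0.3  -1.  153.5] turn [0.    0.001 0.002] F [-0.6 -0.3 -1.1] w 31.3 t 11.8
```

```bash
python3 -m jog '[[0,-1,30,0,0,0],[0,0,35,0,0,0],[0,0,25,0,0,0],[0,0,15,0,0,0],[0,0,15,0,0,0],[0,0,13,0,0,0],[0,0,12,0,0,0],[0,0,6,0,0,0],[0,0,2,0,0,0],[0,0,0,0,0,0]]'
python3 -m jog '[[0,0,0,0,0,0],[0,0,0,0,0,0],[0,0,0,0,0,0],[0,0,0,0,0,0],[0,0,-20,0,0,0],[0,0,-35,0,0,0],[0,0,-40,0,0,0],[0,0,-40,0,0,0],[0,0,-25,0,0,0]]' 55
python3 -m jog '[[5,35,0,0,0,0],[5,35,0,0,0,0],[5,35,0,0,0,0],[5,35,0,0,0,0],[5,35,0,0,0,0],[5,35,0,0,0,0],[5,35,0,0,0,0],[5,35,0,0,0,0],[5,35,0,0,0,0],[5,35,0,0,0,0],[5,35,0,0,0,0],[3,29,0,0,0,0]]' 100
python3 - <<'E'
from fit import *
bot.capture('top'); bot.capture('side')
for n in('top','side'):
  for x in bot.outline_of('bottle0',n):
    p=x['pixel']; 
    if x['p']<.4: continue
    g=ray(n,p,40); print(n,'bottle',np.round(p),round(x['p'],2),fit([(n,x['mask'].astype(np.float32))],BOT,[g[0],g[1],0]))
E
python3 to.py 572 -406 60 0
```

```text
time: 12.85
tool_pos: [514.3, 7.8, 66.8]
tcp_rot: [3.141, -0.0, 0.0]
contact_force: [-0.3, 0.8, -0.3]
grip_width: 31.5
finger_force: 30.0
time: 13.75
tool_pos: [515.0, 8.1, 230.1]
tcp_rot: [3.141, -0.004, 0.001]
contact_force: [0.1, -0.5, -0.3]
grip_width: 50.7
finger_force: 0.0
time: 14.95
tool_pos: [572.4, -407.6, 226.5]
tcp_rot: [3.141, 0.0, 0.0]
contact_force: [0.3, -0.0, 0.5]
grip_width: 91.8
finger_force: 0.0
top bottle [312. 265.] 0.93 (array([5.15883e+02, 9.45800e+00, 8.50000e-02]), np.float64(0.107))
top bottle [425. 226.] 0.62 (array([ 6.21425e+02, -2.92859e+02,  7.80000e-02]), np.float64(0.036))
side bottle [320. 191.] 0.74 (array([ 6.32886e+02, -3.50073e+02,  2.70000e-02]), np.float64(0.427))
side bottle [339. 229.] 0.7 (array([ 5.27134e+02, -1.65622e+02,  2.92000e-01]), np.float64(0.466))
side bottle [343. 185.] 0.65 (array([ 5.69512e+02, -4.05097e+02,  9.50000e-02]), np.float64(0.101))
side bottle [333. 240.] 0.55 (array([ 5.39078e+02, -1.25124e+02,  1.71000e-01]), np.float64(0.86))
shift [-1.00e-01  3.00e-01  1.66e+02] turn [-0.001  0.001 -0.   ] F [ 0.3 -0.4 -0.1] w 91.7 t 15.2
```

```bash
python3 -m jog '[[0,0,30,0,0,0],[0,0,35,0,0,0],[0,0,35,0,0,0],[0,0,30,0,0,0],[0,0,22,0,0,0],[0,0,14,0,0,0],[0,0,0,0,0,0]]' 100
python3 -m jog '[[0,0,0,0,0,0],[0,0,0,0,0,0],[0,0,0,0,0,0],[0,0,0,0,0,0],[0,0,0,0,0,0],[0,0,0,0,0,0],[0,0,0,0,0,0],[0,0,0,0,0,0]]' 0
python3 -m jog '[[0,0,0,0,0,0],[0,0,-15,0,0,0],[0,0,-25,0,0,0],[0,0,-35,0,0,0],[0,0,-35,0,0,0],[0,0,-35,0,0,0],[0,0,-15,0,0,0],[3,-30,0,0,0,0],[3,-35,0,0,0,0],[3,-35,0,0,0,0],[3,-35,0,0,0,0],[3,-35,0,0,0,0]]'
python3 -m jog '[[3,-35,0,0,0,0],[3,-35,0,0,0,0],[3,-35,0,0,0,0],[3,-25,0,0,0,0],[1,-9,0,0,0,0],[0,0,0,0,0,0],[0,0,0,0,0,0]]'
python3 to.py 600 -97 66 0
```

```text
time: 15.85
tool_pos: [571.9, -404.0, 59.0]
tcp_rot: [-3.139, 0.003, 0.002]
contact_force: [0.2, 0.3, -0.7]
grip_width: 91.9
finger_force: 0.0
time: 16.65
tool_pos: [572.6, -406.3, 60.9]
tcp_rot: [3.141, -0.0, 0.001]
contact_force: [0.2, -1.4, -0.3]
grip_width: 32.5
finger_force: 11.9
time: 17.85
tool_pos: [587.3, -234.3, 221.9]
tcp_rot: [3.141, -0.001, 0.001]
contact_force: [1.0, 0.1, -1.3]
grip_width: 31.4
finger_force: 29.6
time: 18.55
tool_pos: [600.2, -97.8, 221.1]
tcp_rot: [3.141, -0.0, 0.0]
contact_force: [0.1, -0.4, -0.7]
grip_width: 31.9
finger_force: 29.6
shift [ -0.3  -0.9 155.1] turn [ 0.001 -0.     0.   ] F [ 0.1 -0.4 -0.7] w 31.9 t 18.6
```

Release it, then move to the orange bottle at (622,-293).

```bash
python3 -m jog '[[0,-1,30,0,0,0],[0,0,35,0,0,0],[0,0,25,0,0,0],[0,0,15,0,0,0],[0,0,15,0,0,0],[0,0,13,0,0,0],[0,0,12,0,0,0],[0,0,6,0,0,0],[0,0,3,0,0,0],[0,0,0,0,0,0]]'
python3 -m jog '[[0,0,0,0,0,0],[0,0,0,0,0,0],[0,0,0,0,0,0],[0,0,0,0,0,0],[0,0,-20,0,0,0],[0,0,-35,0,0,0],[0,0,-40,0,0,0],[0,0,-40,0,0,0],[0,0,-25,0,0,0]]' 55
python3 -m jog '[[3,30,0,0,0,0],[3,30,0,0,0,0],[3,30,0,0,0,0],[3,30,0,0,0,0],[3,30,0,0,0,0],[3,30,0,0,0,0],[4,16,0,0,0,0],[0,0,0,0,0,0],[0,0,0,0,0,0]]' 100
python3 - <<'E'
from fit import *
a=snap('top','d.png');b=snap('side','e.png');cv2.imwrite('pics/c2.png',np.hstack([a[150:350,220:540],b[120:320,180:500]])[:,:,::-1])
for n in('top','side'):
  for x in bot.outline_of('bottle0',n):
    p=x['pixel']; 
    if x['p']<.4: continue
    g=ray(n,p,40); print(n,'bottle',np.round(p),round(x['p'],2),fit([(n,x['mask'].astype(np.float32))],BOT,[g[0],g[1],0]))
E
python3 to.py 622 -293 60 0
```

```text
time: 19.55
tool_pos: [600.3, -95.9, 66.7]
tcp_rot: [3.141, 0.0, 0.001]
contact_force: [0.3, -0.9, -0.6]
grip_width: 31.8
finger_force: 29.6
time: 20.45
tool_pos: [601.1, -96.0, 230.5]
tcp_rot: [3.14, -0.005, 0.001]
contact_force: [0.1, 0.3, 0.2]
grip_width: 50.6
finger_force: 0.0
time: 21.35
tool_pos: [622.2, -291.3, 226.5]
tcp_rot: [-3.141, 0.0, 0.0]
contact_force: [-0.4, 0.3, 0.2]
grip_width: 91.8
finger_force: 0.0
top bottle [358. 266.] 0.95 (array([ 5.22054e+02, -1.03414e+02,  2.20000e-02]), np.float64(0.187))
top bottle [352. 238.] 0.63 (array([ 6.02401e+02, -9.67020e+01, -3.20000e-02]), np.float64(0.092))
side bottle [320. 192.] 0.68 (array([ 6.35195e+02, -3.46882e+02,  2.10000e-01]), np.float64(0.466))
side bottle [334. 239.] 0.66 (array([ 5.42567e+02, -1.25646e+02,  6.50000e-02]), np.float64(0.867))
side bottle [339. 228.] 0.65 (array([ 5.29737e+02, -1.64834e+02,  2.09000e-01]), np.float64(0.438))
shift [ -0.6   2.5 167.1] turn [ 0.    -0.     0.002] F [ 0.5 -0.2  0.2] w 91.6 t 21.6
```

View pics/c2.png

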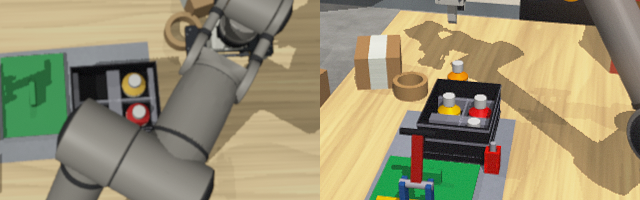

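The picture shows red, amber and green standing in pockets, with orange untouched. Orange goes next.

```bash
python3 -m jog '[[0,2,30,0,0,0],[0,0,35,0,0,0],[0,0,35,0,0,0],[0,0,30,0,0,0],[0,0,22,0,0,0],[0,0,14,0,0,0],[0,0,0,0,0,0]]' 100
python3 -m jog '[[0,0,0,0,0,0],[0,0,0,0,0,0],[0,0,0,0,0,0],[0,0,0,0,0,0],[0,0,0,0,0,0],[0,0,0,0,0,0],[0,0,0,0,0,0],[0,0,0,0,0,0]]' 0
python3 -m jog '[[0,0,0,0,0,0],[0,0,-15,0,0,0],[0,0,-25,0,0,0],[0,0,-35,0,0,0],[0,0,-35,0,0,0],[0,0,-35,0,0,0],[0,0,-15,0,0,0],[-3,-30,0,0,0,0],[-3,-35,0,0,0,0],[-3,-35,0,0,0,0],[-3,-35,0,0,0,0],[-3,-35,0,0,0,0]]'
python3 -m jog '[[-3,-35,0,0,0,0],[-3,-35,0,0,0,0],[-3,-35,0,0,0,0],[-3,-22,0,0,0,0],[0,-8,0,0,0,0],[0,0,0,0,0,0],[0,0,0,0,0,0]]'
python3 to.py 595.5 11 66 0
```

```text
time: 22.25
tool_pos: [621.6, -292.6, 58.8]
tcp_rot: [-3.14, 0.003, 0.002]
contact_force: [0.1, 1.2, 0.6]
grip_width: 91.8
finger_force: 0.0
time: 23.05
tool_pos: [622.4, -293.9, 60.8]
tcp_rot: [3.141, -0.0, 0.001]
contact_force: [0.1, 0.0, 0.8]
grip_width: 32.3
finger_force: 0.6
time: 24.25
tool_pos: [606.9, -122.4, 221.9]
tcp_rot: [3.141, -0.001, 0.001]
contact_force: [0.3, 0.9, -1.0]
grip_width: 31.5
finger_force: 29.9
time: 24.95
tool_pos: [595.4, 10.2, 221.0]
tcp_rot: [3.141, -0.001, 0.0]
contact_force: [-0.3, -0.2, -1.5]
grip_width: 31.5
finger_force: 29.9
shift [  0.   -0.9 155. ] turn [ 0.001 -0.001  0.   ] F [-0.3 -0.2 -1.5] w 31.5 t 24.9
```

```bash
python3 -m jog '[[0,-1,30,0,0,0],[0,0,35,0,0,0],[0,0,25,0,0,0],[0,0,15,0,0,0],[0,0,15,0,0,0],[0,0,13,0,0,0],[0,0,12,0,0,0],[0,0,6,0,0,0],[0,0,3,0,0,0],[0,0,0,0,0,0]]'
python3 -m jog '[[0,0,0,0,0,0],[0,0,0,0,0,0],[0,0,0,0,0,0],[0,0,0,0,0,0],[0,0,-20,0,0,0],[0,0,-35,0,0,0],[0,0,-40,0,0,0],[0,0,-40,0,0,0],[0,0,-25,0,0,0]]' 55
python3 -m jog '[[-20,28,0,0,0,0],[-20,28,0,0,0,0],[-20,28,0,0,0,0],[-20,28,0,0,0,0],[-20,28,0,0,0,0],[-20,28,0,0,0,0],[-20,28,0,0,0,0],[-20,28,0,0,0,0],[-20,28,0,0,0,0],[-15,28,0,0,0,0],[0,0,0,0,0,0],[0,0,0,0,0,0]]' 100
python3 - <<'E'
from fit import *
a=snap('top','f.png');b=snap('side','g.png');cv2.imwrite('pics/c3.png',cv2.resize(np.hstack([a[180:330,150:400],b[180:380,220:400][:150]]),None,fx=1.8,fy=1.8)[:,:,::-1])
for k,G,p,v in(('lid',LID,(252,247),[589,169,.04]),('crate',CRATE,(337,249),[455,74,-1.53])):
    m=best(k,'top',np.array(p)); s=best(k,'side')
    if m is not None: print(k,fit([('top',m)],G,v))
    if m is not None and s is not None: print(k,fit([('top',m),('side',s)],G,v))
E
python3 to.py 589 169 22 0.043
```

```text
time: 25.95
tool_pos: [595.2, 12.1, 66.7]
tcp_rot: [3.141, -0.0, 0.001]
contact_force: [-1.0, 0.1, -1.4]
grip_width: 31.7
finger_force: 29.9
time: 26.85
tool_pos: [596.0, 12.1, 230.4]
tcp_rot: [3.141, -0.005, 0.001]
contact_force: [-0.6, 0.6, -0.4]
grip_width: 50.6
finger_force: 0.0
time: 28.05
tool_pos: [400.2, -268.2, 226.9]
tcp_rot: [-3.142, -0.0, -0.001]
contact_force: [-0.4, 0.6, 0.1]
grip_width: 92.1
finger_force: 0.0
lid (array([5.89849e+02, 1.68529e+02, 3.40000e-02]), np.float64(0.032))
lid (array([5.88701e+02, 1.68079e+02, 3.20000e-02]), np.float64(0.418))
crate (array([455.902,  74.056,  -1.537]), np.float64(0.3))
crate (array([455.032,  73.447,  -1.534]), np.float64(0.574))
shift [ 189.1 -435.8  204.8] turn [ 0.    -0.    -0.041] F [ 0.2  0.2 -0.4] w 91.8 t 28.4
```

View pics/c3.png

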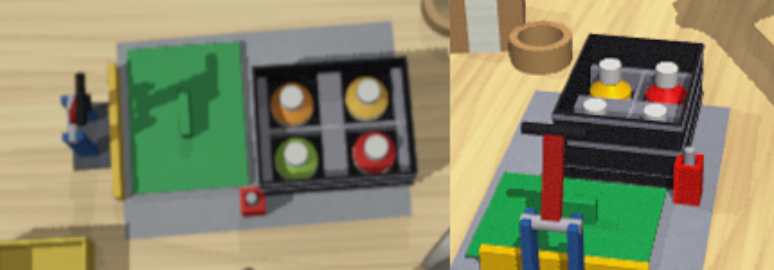

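All four bottles are in their pockets and the lid hasn't moved. I'm going to the lid.

```bash
python3 -m jog '[[16,-36,0,0,0,0],[16,-36,0,0,0,0],[16,-36,0,0,0,0],[16,-36,0,0,0,0],[16,-36,0,0,0,0],[16,-36,0,0,0,0],[16,-36,0,0,0,0],[16,-36,0,0,0,0],[16,-36,0,0,0,0],[16,-36,0,0,0,0],[16,-36,0,0,0,0],[13,-40,0,0,0,0]]' 70
python3 -m jog '[[0,0,0,0,0,-0.037],[0,0,0,0,0,0],[0,0,0,0,0,0]]'
python3 to.py 589 168.7 21 0.037
```

```text
time: 29.55
tool_pos: [589.5, 170.2, 226.6]
tcp_rot: [3.141, -0.0, 0.001]
contact_force: [0.5, -0.9, -0.7]
grip_width: 64.3
finger_force: 0.0
time: 29.85
tool_pos: [588.7, 168.3, 226.5]
tcp_rot: [3.141, 0.0, 0.037]
contact_force: [0.2, 0.3, -0.8]
grip_width: 64.2
finger_force: 0.0
shift [  0.4  -0.5 205.5] turn [0. 0. 0.] F [ 0.2  0.3 -0.8] w 64.2 t 29.9
```

```bash
python3 -m jog '[[0,0,30,0,0,0],[0,0,35,0,0,0],[0,0,35,0,0,0],[0,0,35,0,0,0],[0,0,30,0,0,0],[0,0,20,0,0,0],[0,0,12,0,0,0],[0,0,6,0,0,0],[0,0,0,0,0,0]]'
python3 -m jog '[[0,0,0,0,0,0],[0,0,0,0,0,0],[0,0,0,0,0,0],[0,0,0,0,0,0],[0,0,0,0,0,0],[0,0,0,0,0,0],[0,0,0,0,0,0],[0,0,0,0,0,0],[0,0,0,0,0,0]]' 0
python3 -m jog '[[0,0,-10,0,0,0],[0,0,-20,0,0,0],[0,0,-30,0,0,0],[0,0,-30,0,0,0],[0,0,-30,0,0,0],[0,0,-30,0,0,0],[0,0,-25,0,0,0],[0,0,-10,0,0,0],[0,0,0,0,0,0],[0,0,0,0,0,0]]'
python3 to.py 557.1 -44.3 116 1.607
```

```text
time: 30.75
tool_pos: [589.1, 167.8, 23.7]
tcp_rot: [3.141, 0.0, 0.037]
contact_force: [-0.2, -0.1, 0.3]
grip_width: 64.0
finger_force: 0.0
time: 31.65
tool_pos: [589.0, 168.1, 23.7]
tcp_rot: [3.141, 0.0, 0.038]
contact_force: [0.6, -0.8, 0.9]
grip_width: 15.8
finger_force: 30.0
time: 32.65
tool_pos: [588.3, 168.1, 207.4]
tcp_rot: [3.141, 0.002, 0.038]
contact_force: [0.3, 0.8, -3.3]
grip_width: 15.8
finger_force: 30.0
shift [-39.  211.   91.5] turn [-0.002  0.002 -1.569] F [ 0.3  0.8 -3.3] w 15.8 t 32.6
```

```bash
python3 -m jog '[[-5,22,0,0,0,0],[-6,32,0,0,0,0],[-7,36,0,0,0,0],[-7,36,0,0,0,0],[-6,34,0,0,0,0],[-5,30,0,0,0,0],[-3,21,0,0,0,0],[0,0,0,0,0,0]]'
python3 -m jog '[[0,0,0,0,0,-0.1],[0,0,0,0,0,-0.145],[0,0,0,0,0,-0.145],[0,0,0,0,0,-0.145],[0,0,0,0,0,-0.145],[0,0,0,0,0,-0.145],[0,0,0,0,0,-0.145],[0,0,0,0,0,-0.145],[0,0,0,0,0,-0.145],[0,0,0,0,0,-0.145],[0,0,0,0,0,-0.1],[0,0,0,0,0,-0.064]]'
python3 -m jog '[[0,0,0,0,0,0],[0,0,0,0,0,0],[0,0,0,0,0,0]]'
python3 to.py 557.1 -44.3 140 1.607
python3 - <<'E'
from fit import *
bot.capture('top');bot.capture('side')
o=bot.get_obs();t=o['tool_pos']
U=[P+[0,0,t[2]-23.7] for P in LID]
for n in('top','side'):
    m=best('lid',n)
    if m is not None: print(n,m.sum(),fit([(n,m)],U,[t[0],t[1],1.607]))
E
```

```text
time: 33.45
tool_pos: [557.0, -46.7, 206.8]
tcp_rot: [3.142, 0.003, 0.034]
contact_force: [-0.1, -0.2, -1.8]
grip_width: 16.3
finger_force: 30.0
time: 34.65
tool_pos: [557.4, -43.0, 207.1]
tcp_rot: [-3.139, -0.001, 1.611]
contact_force: [-0.1, 0.0, -1.9]
grip_width: 16.0
finger_force: 30.0
time: 34.95
tool_pos: [557.9, -43.8, 208.2]
tcp_rot: [-3.141, -0.0, 1.606]
contact_force: [-0.2, 0.7, -2.4]
grip_width: 15.8
finger_force: 30.0
shift [-0.5 -0.7 68.2] turn [-0.001 -0.    -0.001] F [-0.2  0.7 -2.4] w 15.8 t 35.0
top 1658.0 (array([557.769, -41.059,   1.607]), np.float64(0.751))
side 3080.0 (array([555.647, -39.089,   1.608]), np.float64(0.105))
```

```bash
python3 -m jog '[[-0.5,-0.7,20,0,0,0],[0,0,25,0,0,0],[0,0,18,0,0,0],[0,0,8,0,0,0],[0,0,4,0,0,0],[0,0,0,0,0,0]]'
python3 -m jog '[[0,0,3,0,0,0],[0,0,3,0,0,0],[0,0,3,0,0,0],[0,0,0,0,0,0],[0,0,0,0,0,0]]'
python3 to.py 557.1 -44.3 118.7 1.607
```

```text
time: 35.75
tool_pos: [557.6, -44.7, 133.9]
tcp_rot: [3.141, 0.0, 1.607]
contact_force: [0.1, -0.2, -2.6]
grip_width: 15.8
finger_force: 30.0
time: 36.25
tool_pos: [557.4, -44.7, 124.7]
tcp_rot: [3.142, 0.0, 1.607]
contact_force: [-1.4, 0.8, -1.7]
grip_width: 15.5
finger_force: 30.0
shift [ 0.4 -0.3  6. ] turn [ 0.  0. -0.] F [-1.4  0.8 -1.7] w 15.5 t 36.2
```

Force is still only the lid's weight at 4 mm below the rim, so the plug is entering. Lowering further.

```bash
python3 -m jog '[[0,0,2,0,0,0],[0,0,2,0,0,0],[0,0,1.5,0,0,0],[0,0,0,0,0,0],[0,0,0,0,0,0]]'
python3 - <<'E'
from h import *
a=snap('top','h.png');b=snap('side','i.png');cv2.imwrite('pics/c4.png',cv2.resize(b[150:330,200:420],None,fx=3,fy=3)[:,:,::-1])
E
```

```text
time: 36.75
tool_pos: [557.4, -44.7, 119.1]
tcp_rot: [-3.141, 0.0, 1.607]
contact_force: [-0.5, -0.6, -2.6]
grip_width: 15.8
finger_force: 30.0
```

View pics/c4.png

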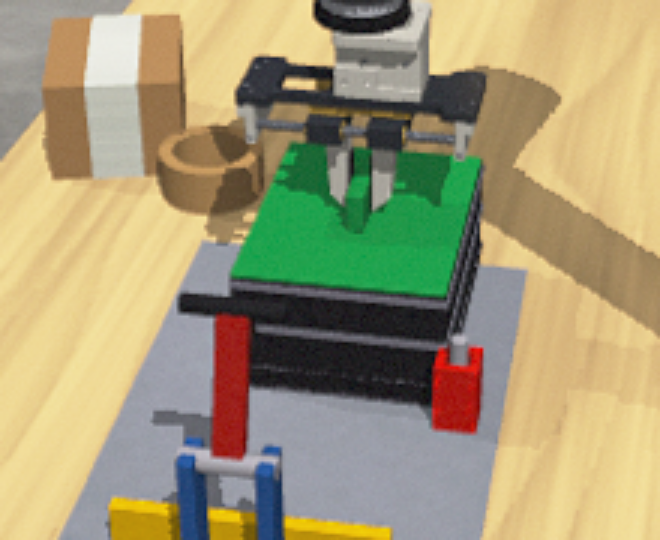

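The lid plate lies flush on the rim. I'll release it and move to the push start with the fingers closed.

```bash
python3 -m jog '[[0,0,0,0,0,0],[0,0,0,0,0,0],[0,0,0,0,0,0],[0,0,0,0,0,0],[0,0,-15,0,0,0],[0,0,-30,0,0,0],[0,0,-30,0,0,0],[0,0,-30,0,0,0]]' 45
python3 -m jog '[[-18,-24,0,0,0,0],[-19,-25,0,0,0,0],[-19,-25,0,0,0,0],[-19,-25,0,0,0,0],[-18,-23,0,0,0,0],[0,0,0,0,0,0]]' 0
python3 -m jog '[[0,0,0,0,0,0.1],[0,0,0,0,0,0.145],[0,0,0,0,0,0.145],[0,0,0,0,0,0.145],[0,0,0,0,0,0.145],[0,0,0,0,0,0.145],[0,0,0,0,0,0.145],[0,0,0,0,0,0.145],[0,0,0,0,0,0.145],[0,0,0,0,0,0.145],[0,0,0,0,0,0.1],[0,0,0,0,0,0.063]]'
python3 -m jog '[[0,0,0,0,0,0],[0,0,0,0,0,0]]'
python3 to.py 438.4 -142 60 0.039
python3 - <<'E'
from fit import *
bot.capture('top')
for k,G,v in(('crate',[CRATE[0]+[0,0,0],box(12,232,12,182,105,111)],[455,74,-1.53]),('lid',[P+[0,0,95] for P in LID],[557,-44,1.607])):
    m=best(k,'top'); print(k,m.sum(),fit([('top',m)],G,v))
E
```

```text
time: 37.65
tool_pos: [557.2, -44.7, 225.4]
tcp_rot: [-3.141, 0.0, 1.607]
contact_force: [0.2, 0.1, -1.2]
grip_width: 41.4
finger_force: 0.0
time: 38.25
tool_pos: [436.8, -143.5, 224.5]
tcp_rot: [-3.141, 0.001, 1.604]
contact_force: [0.1, 0.1, -0.0]
grip_width: 1.0
finger_force: 0.0
time: 39.45
tool_pos: [439.4, -141.6, 224.3]
tcp_rot: [3.142, -0.001, 0.035]
contact_force: [0.7, -0.8, 0.1]
grip_width: 0.5
finger_force: 0.0
time: 39.65
tool_pos: [439.1, -141.8, 224.3]
tcp_rot: [3.142, -0.0, 0.041]
contact_force: [-0.4, -0.0, -0.5]
grip_width: 0.2
finger_force: 0.0
shift [ -0.8   0.2 164.3] turn [ 0.    -0.     0.002] F [-0.4 -0.  -0.5] w 0.2 t 39.6
crate 463.0 (array([410.365,  97.399,  -1.438]), np.float64(0.929))
lid 4483.0 (array([557.487, -40.665,   1.612]), np.float64(0.243))
```

```bash
python3 -m jog '[[0,0,30,0,0,0],[0,0,35,0,0,0],[0,0,35,0,0,0],[0,0,35,0,0,0],[0,0,20,0,0,0],[0,0,9,0,0,0],[0,0,0,0,0,0],[10,0,0,0,0,0],[7,0,0,0,0,0],[5,0,0,0,0,0],[4,0,0,0,0,0],[1,0,0,0,0,0]]'
python3 -m jog '[[5,-0.2,0,0,0,-0.025],[8,-0.3,0,0,0,-0.037],[10.7,-0.4,0,0,0,-0.05],[10.7,-0.4,0,0,0,-0.05],[10.7,-0.4,0,0,0,-0.05],[10.7,-0.4,0,0,0,-0.05],[0,0,0,0,0,0]]'
python3 - <<'E'
from h import *
b=snap('side','j.png');a=snap('top','j2.png');cv2.imwrite('pics/c5.png',cv2.resize(np.hstack([b[150:330,200:420],a[150:330,200:420]]),None,fx=1.8,fy=1.8)[:,:,::-1])
E
```

```text
time: 41.0
tool_pos: [465.3, -141.0, 60.5]
tcp_rot: [3.141, 0.002, 0.04]
contact_force: [-7.6, -2.6, 3.5]
grip_width: 0.2
finger_force: 3.2
time: 41.7
tool_pos: [521.6, -130.7, 60.4]
tcp_rot: [3.141, -0.001, 0.302]
contact_force: [0.4, -0.7, -0.8]
grip_width: 0.3
finger_force: 0.0
```

View pics/c5.png

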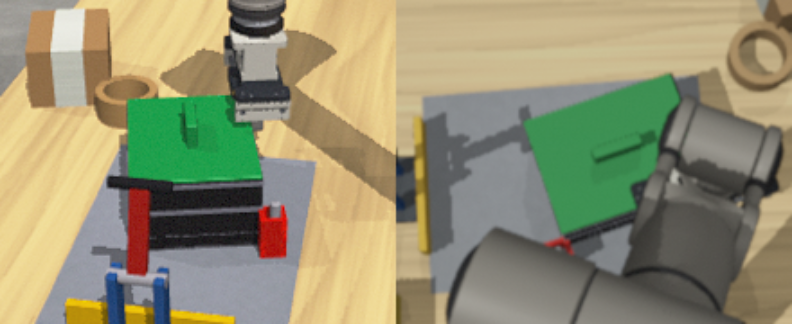

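The crate has swung about 15° with the lid still seated and the column on the pin. Continuing the arc.

```bash
python3 -m jog '[[8,-0.3,0,0,0,-0.037],[10.7,-0.4,0,0,0,-0.05],[10.7,-0.4,0,0,0,-0.05],[10.7,-0.4,0,0,0,-0.05],[10.7,-0.4,0,0,0,-0.05],[10.7,-0.4,0,0,0,-0.05],[10.7,-0.4,0,0,0,-0.05],[10.7,-0.4,0,0,0,-0.05],[10.7,-0.4,0,0,0,-0.05],[10.7,-0.4,0,0,0,-0.05],[10.7,-0.4,0,0,0,-0.05],[10.7,-0.4,0,0,0,-0.05]]'
python3 -m jog '[[10.7,-0.4,0,0,0,-0.05],[10.7,-0.4,0,0,0,-0.05],[10.7,-0.4,0,0,0,-0.05],[10.7,-0.4,0,0,0,-0.05],[10.7,-0.4,0,0,0,-0.05],[10.7,-0.4,0,0,0,-0.05],[10.7,-0.4,0,0,0,-0.05],[8,-0.3,0,0,0,-0.037],[6,-0.2,0,0,0,-0.028],[0,0,0,0,0,0]]'
python3 - <<'E'
from h import *
t=1.614-1.571; o=bot.get_obs(); M=R.from_euler('z',o['tcp_rot'][2]-1.571).as_matrix()
print('expected',[455,73.8]+(M@[215,2.5,0])[:2], 'home',[455,73.8]+(R.from_euler('z',t).as_matrix()@[215,2.5,0])[:2])
E
```

```text
time: 43.0
tool_pos: [621.7, -60.8, 60.2]
tcp_rot: [-3.141, 0.002, 0.889]
contact_force: [-3.3, -5.1, 1.2]
grip_width: 0.4
finger_force: 3.0
time: 44.0
tool_pos: [661.6, 19.5, 60.2]
tcp_rot: [-3.141, 0.0, 1.304]
contact_force: [0.8, 0.0, -0.3]
grip_width: 0.4
finger_force: 0.0
expected [663.0173415   19.39379047] home [669.69379625  85.53984037]
```

```bash
python3 -m jog '[[8,-0.3,0,0,0,-0.037],[10.7,-0.4,0,0,0,-0.05],[10.7,-0.4,0,0,0,-0.05],[10.7,-0.4,0,0,0,-0.05],[8,-0.3,0,0,0,-0.037],[5,-0.2,0,0,0,-0.023],[3,0,0,0,0,-0.014],[3,0,0,0,0,-0.014],[3,0,0,0,0,-0.014]]'
python3 -m jog '[[2,0,0,0,0,-0.009],[2,0,0,0,0,-0.009]]'
python3 -m jog '[[1.5,0,0,0,0,0],[1.5,0,0,0,0,0]]'
python3 -m jog '[[1.5,0,0,0,0,0],[1.5,0,0,0,0,0]]'
python3 - <<'E'
from fit import *
a=snap('top','k.png');b=snap('side','k2.png');cv2.imwrite('pics/c6.png',cv2.resize(np.hstack([b[200:350,200:400],a[170:320,180:380]]),None,fx=2,fy=2)[:,:,::-1])
E
```

```text
time: 44.9
tool_pos: [668.2, 79.3, 60.2]
tcp_rot: [-3.14, 0.002, 1.591]
contact_force: [-2.8, -6.0, 1.2]
grip_width: 0.3
finger_force: 3.3
time: 45.1
tool_pos: [668.0, 83.2, 60.2]
tcp_rot: [-3.14, 0.002, 1.609]
contact_force: [-2.7, -7.2, 1.1]
grip_width: 0.2
finger_force: 3.4
time: 45.3
tool_pos: [667.7, 85.7, 60.2]
tcp_rot: [-3.14, 0.002, 1.609]
contact_force: [-3.2, -8.1, 1.3]
grip_width: 0.0
finger_force: 4.1
time: 45.5
tool_pos: [667.6, 86.8, 60.2]
tcp_rot: [-3.139, 0.005, 1.61]
contact_force: [-5.4, -19.5, 2.2]
grip_width: 0.2
finger_force: 9.4
```

View pics/c6.png

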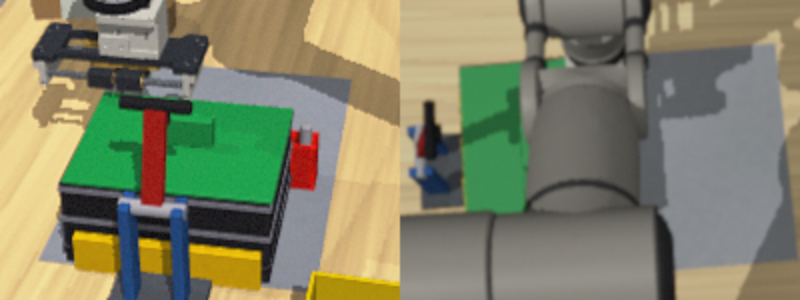

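Force rose to 20 N, so the crate has met the fence. I'll back off, raise, and measure the crate yaw and clamp bar.

```bash
python3 -m jog '[[1,0,0,0,0,0],[0,0,0,0,0,0],[-10,0,0,0,0,0],[-20,0,0,0,0,0],[-25,0,0,0,0,0],[0,0,-30,0,0,0],[0,0,-40,0,0,0],[0,0,-40,0,0,0],[0,0,-40,0,0,0],[0,0,-40,0,0,0],[0,0,-40,0,0,0],[0,0,-20,0,0,0]]'
python3 -m jog '[[-30,-30,0,0,0,0],[-30,-30,0,0,0,0],[-30,-30,0,0,0,0],[-30,-30,0,0,0,0],[-30,-30,0,0,0,0],[-30,-30,0,0,0,0],[-20,0,0,0,0,0],[0,0,0,0,0,0],[0,0,0,0,0,0]]'
python3 - <<'E'
from fit import *
a=snap('top','l.png');b=snap('side','l2.png')
v0=[455,74,.043]
L=[P+[122,97,95] for P in LID]
m=best('lid','top'); print('lid',m.sum(),fit([('top',m)],L,v0))
m=best('crate','top')
if m is not None: print('crate',m.sum())
A=cv2.resize(a[190:310,170:330],None,fx=4.2,fy=4.2)
cv2.imwrite('pics/c7.png',A[:,:,::-1])
F=[454.5,74,.043]
for q in(1.2,1.3,1.4):
    P=place(np.array([[87,235-105*np.cos(q),126+105*np.sin(q)],[157,235-105*np.cos(q),126+105*np.sin(q)]]),F); print(q,P.round(),proj('top',P).round(1),proj('side',P).round(1))
E
python3 to.py 567 286 226 1.61
```

```text
time: 46.8
tool_pos: [671.2, 36.0, 314.9]
tcp_rot: [3.135, 0.0, 1.61]
contact_force: [-0.3, 0.1, 1.0]
grip_width: 0.5
finger_force: 0.0
time: 47.7
tool_pos: [498.3, -170.4, 310.3]
tcp_rot: [3.141, -0.001, 1.609]
contact_force: [0.3, 0.7, 0.9]
grip_width: 0.4
finger_force: 0.0
lid 5751.0 (array([4.55957e+02, 7.69810e+01, 5.50000e-02]), np.float64(0.028))
crate 800.0
1.2 [[533. 275. 224.]
 [603. 278. 224.]] [[198.  249. ]
 [197.  219.8]] [[295.7 252.5]
 [259.9 249.2]]
1.3 [[533. 284. 227.]
 [602. 287. 227.]] [[193.4 249.1]
 [192.5 219.7]] [[294.5 254. ]
 [258.4 250.5]]
1.4 [[532. 295. 229.]
 [602. 298. 229.]] [[188.7 249.2]
 [187.8 219.8]] [[293.4 256. ]
 [256.9 252.5]]
shift [452.1  86.8  84.2] turn [-0.    -0.     0.001] F [-0.  -0.6 -0.1] w 0.7 t 47.9
```

View pics/c7.png

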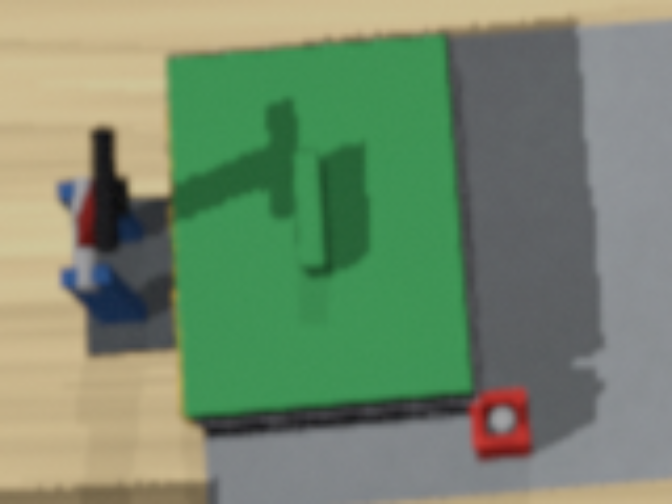

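View pics/l2.png

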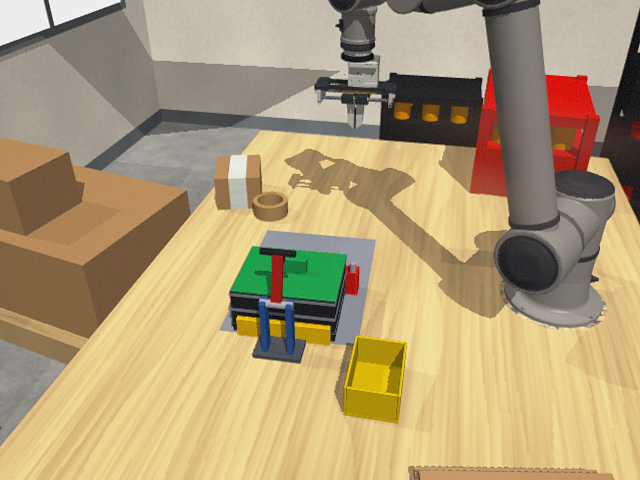

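The lid and crate are at yaw 0.055 with the side against the fence. The bar's top-view pixel, (194.6, 235), puts q near 1.27. I'll approach the bar from behind.

```bash
python3 -m jog '[[35,6,0,0,0,0],[42,7.5,0,0,0,0],[42,7.5,0,0,0,0],[42,7.5,0,0,0,0],[42,7.5,0,0,0,0],[42,7.5,0,0,0,0],[42,7.5,0,0,0,0],[42,7.5,0,0,0,0],[42,7.5,0,0,0,0],[42,7.5,0,0,0,0],[42,7.5,0,0,0,0],[28,7,0,0,0,0]]'
python3 -m jog '[[0,0,0,0,0,0],[0,0,0,0,0,0]]'
python3 to.py 568 318 215 1.61
```

```text
time: 49.1
tool_pos: [566.4, 319.9, 309.7]
tcp_rot: [-3.141, -0.0, 1.613]
contact_force: [0.6, -0.5, -0.2]
grip_width: 0.4
finger_force: 0.0
time: 49.3
tool_pos: [566.8, 316.9, 309.4]
tcp_rot: [-3.141, 0.001, 1.612]
contact_force: [0.6, 0.2, 0.0]
grip_width: 0.7
finger_force: 0.0
shift [ 1.1  1.3 94.4] turn [-0.001  0.001  0.002] F [0.6 0.2 0. ] w 0.7 t 49.3
```

```bash
python3 -m jog '[[2,0,25,0,0,0],[0,0,30,0,0,0],[0,0,25,0,0,0],[0,0,14,0,0,0],[0,0,0,0,0,0]]'
python3 -m jog '[[-6,0,0,0,0,0],[-6,0,0,0,0,0],[-6,0,0,0,0,0],[-6,0,0,0,0,0],[-6,0,0,0,0,0],[-6,0,0,0,0,0]]'
python3 -m jog '[[-6,0,0,0,0,0],[-6,0,0,0,0,0],[-4,0,0,0,0,0],[0,0,0,0,0,0]]'
python3 - <<'E'
from h import *
a=snap('top','m.png');b=snap('side','m2.png')
cv2.imwrite('pics/c8.png',cv2.resize(b[150:380,180:420],None,fx=2.5,fy=2.5)[:,:,::-1])
E
```

```text
time: 49.8
tool_pos: [566.2, 316.2, 214.1]
tcp_rot: [-3.137, 0.002, 1.609]
contact_force: [-0.7, -0.3, -0.5]
grip_width: 0.6
finger_force: 0.0
time: 50.4
tool_pos: [568.7, 281.6, 216.4]
tcp_rot: [3.141, -0.0, 1.61]
contact_force: [0.5, 1.9, -0.0]
grip_width: 0.2
finger_force: 0.9
time: 50.8
tool_pos: [569.5, 265.1, 216.4]
tcp_rot: [3.141, 0.001, 1.609]
contact_force: [-0.5, -0.0, 0.8]
grip_width: 0.5
finger_force: 0.3
```

View pics/c8.png

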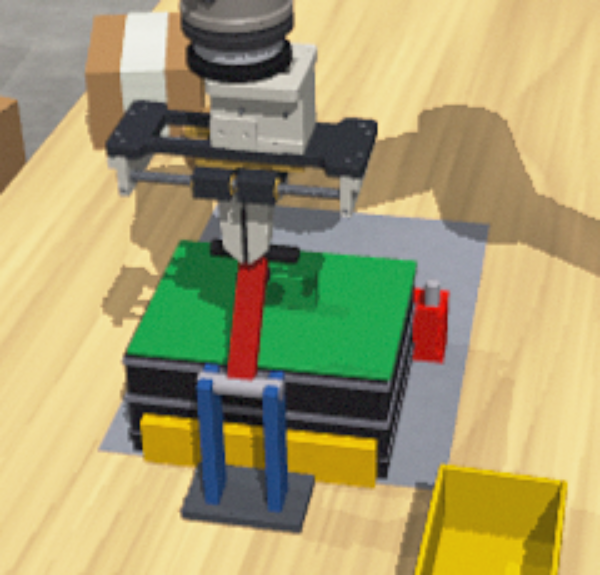

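The bar is held against the fingers at q≈0.88. I'll go above it and press it down along its arc.

```bash
python3 -m jog '[[0,0,-7,0,0,0],[-10,0,0,0,0,0],[-12,0,0,0,0,0],[0,0,6,0,0,0],[-2,0,8,0,0,0],[-7,0,8,0,0,0],[-7,0,9,0,0,0],[-5,0,9,0,0,0]]'
python3 -m jog '[[-5,0,9,0,0,0],[-3,0,10,0,0,0],[-3,0,10,0,0,0],[-2,0,10,0,0,0],[0,0,6,0,0,0]]'
python3 to.py 569 209 133 1.61
```

```text
time: 51.7
tool_pos: [571.8, 221.4, 183.8]
tcp_rot: [3.139, 0.001, 1.608]
contact_force: [0.3, -2.6, 2.4]
grip_width: 0.9
finger_force: 1.5
time: 52.2
tool_pos: [570.9, 209.9, 136.6]
tcp_rot: [-3.14, 0.0, 1.61]
contact_force: [-1.1, -0.3, 1.6]
grip_width: 0.6
finger_force: 0.7
shift [-0.8 -2.   3.6] turn [-0.002  0.    -0.   ] F [-1.1 -0.3  1.6] w 0.6 t 52.2
```

```bash
python3 -m jog '[[0,0,2,0,0,0],[0,0,2,0,0,0],[0,0,0,0,0,0]]'
python3 -m jog '[[0,0,2,0,0,0],[0,0,1,0,0,0],[0,0,0,0,0,0]]'
python3 -m jog '[[0,0,1,0,0,0],[0,0,1,0,0,0],[0,0,0,0,0,0]]'
```

```text
time: 52.5
tool_pos: [571.4, 210.3, 134.0]
tcp_rot: [-3.141, -0.0, 1.61]
contact_force: [0.5, -0.2, 0.2]
grip_width: 0.6
finger_force: 0.0
time: 52.8
tool_pos: [571.8, 210.3, 132.4]
tcp_rot: [3.14, -0.0, 1.61]
contact_force: [-2.6, 0.0, 6.6]
grip_width: 0.0
finger_force: 3.1
time: 53.1
tool_pos: [571.9, 210.3, 132.1]
tcp_rot: [3.139, -0.001, 1.61]
contact_force: [-6.8, -0.9, 15.5]
grip_width: 0.3
finger_force: 8.0
```

It stops firmly at z 132 with 15 N, so the clamp is down. Now lifting off to check.

```bash
python3 -m jog '[[0,0,-4,0,0,0],[0,0,-20,0,0,0],[0,0,-40,0,0,0],[0,0,-40,0,0,0],[0,0,-40,0,0,0],[-30,0,0,0,0,0],[-40,0,0,0,0,0],[-40,0,0,0,0,0],[-40,-20,0,0,0,0],[-40,-20,0,0,0,0],[-40,-20,0,0,0,0],[-40,-20,0,0,0,0]]'
python3 -m jog '[[-40,-20,0,0,0,0],[-40,0,0,0,0,0],[0,0,0,0,0,0],[0,0,0,0,0,0],[0,0,0,0,0,0]]'
python3 - <<'E'
from fit import *
a=snap('top','n.png');b=snap('side','n2.png')
m=best('lid','top'); print('lid',fit([('top',m)],[P+[122,97,95] for P in LID],[455,74,.043]))
F=[454.5,75,.045]
for q in(0,.1): P=place(np.array([[87,235-105*np.cos(q),126+105*np.sin(q)],[157,235-105*np.cos(q),126+105*np.sin(q)]]),F); print(q,proj('top',P).round(1),proj('side',P).round(1))
cv2.imwrite('pics/c9.png',np.hstack([cv2.resize(a[190:310,170:320],None,fx=2.6,fy=2.6),cv2.resize(b[220:370,220:370],None,fx=2.08,fy=2.08)])[:,:,::-1])
E
```

```text
time: 54.3
tool_pos: [501.3, -64.3, 273.3]
tcp_rot: [3.141, 0.0, 1.61]
contact_force: [-0.1, -0.4, 0.7]
grip_width: 0.4
finger_force: 0.0
time: 54.8
tool_pos: [485.4, -142.7, 273.1]
tcp_rot: [-3.142, -0.001, 1.611]
contact_force: [-0.2, 0.6, 0.2]
grip_width: 0.0
finger_force: 0.0
lid (array([4.56666e+02, 7.67700e+01, 5.60000e-02]), np.float64(0.075))
0 [[232.4 255.6]
 [231.1 228.1]] [[303.7 274.4]
 [270.9 271.2]]
0.1 [[231.6 254.8]
 [230.3 227.1]] [[303.6 270.5]
 [270.6 267.3]]
```

View pics/c9.png

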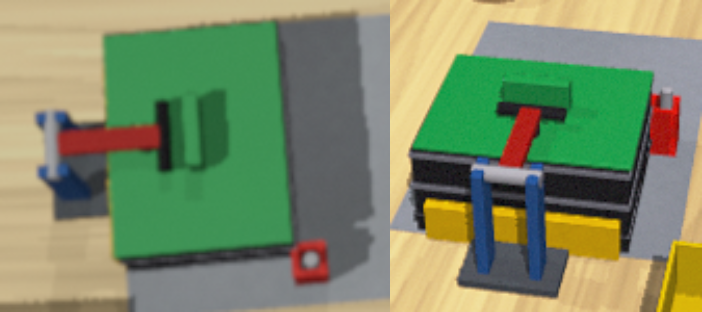

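The bar sits at side-view pixel (287, 273), which matches q≈0. The lid is flush and the crate is flat against the fence. Handing in.

```bash
python3 -c "
from plant import bot
print(bot.close_job())"
```

```text
the job is handed in; nothing more can be done
None
```

The job is handed in at about 55 s of the 210 s allowed: all four bottles were stood upright in the crate, the lid was seated, and the crate was swung on its pin to the fence. The red clamp is fully down on the lid, and the robot never went near the tape roll or the bin.

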